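# Let a tin out of the lever dispenser and ease its flap shut

## Task

Let the tin out of the dispenser: press the paddle of its side lever all the way down with your fingertips so that the flap swings wide open, and keep it down until the tin has rolled out and lies still against the front lip of the tray. Then let the lever come up slowly, taking two seconds or more with the fingertips on the paddle all the way, so that the flap closes fully without slamming. Work only the lever: do not touch the tin or the flap, and leave the things around the dispenser where they stand.

Things in the scene. Friction and masses are not known exactly. Their poses are not given: they have to be found in the camera images.
- dispenser: White tin dispenser, fixed, 285 x 134 x 172 mm. Origin on the worktop below the flap's hinge; x to its back, y left, z up. Store behind the flap (to x 114 mm, walls 115 high), open tray in front (to x -163) with a front lip 68 mm high. Lane 122 mm wide; floor slopes down to the lip (49 mm high at the flap, 12 at the lip). Grey gear case at right: x -19 to 67, y -67 to -87, top z 170 mm.
- flap (a joint): White flap between store and tray, 116 mm wide, 100 mm high, hinged at its top edge (dispenser x 0, z 154 mm). 0 = shut, hanging upright; grows as its lower edge swings forward over the tray and up; 1.25 rad = wide open. Geared to the lever: its angle is 3.47 times the lever's.
- lever (a joint): The side lever: 0 = up (flap shut), 0.36 rad = fully pressed down against its stop (flap wide open). A strong spring drives it back up: about 3.5 N on the paddle starts it and about 7 N holds it fully down; let go, it flies up and the flap slams.
- paddle (a point): Middle of the top face of the lever's black paddle, 44 mm (x) by 38 mm, 8 mm thick; with the lever up it is at dispenser x -100, y -135, z 133 mm. Moves with the lever, nearly straight down by 44 mm over the whole press. Paddle's front end tilts 0.18 rad up at rest, 0.18 rad down when pressed. Nothing but the worktop lies below it.
- tin_center (a point): Centre of the tin, a food tin 75 mm in diameter, 110 mm long, about 0.4 kg, lying on its side across the lane. At the start it leans on the back of the shut flap (dispenser x 40, z 98 mm); let out, it rolls forward by itself within about two seconds and rests against the front lip (about x -125, z 59 mm).
- honey_jar: Honey jar, 71 mm wide, 110 mm high, standing to the left of the tray; origin under its centre. Leave it.
- garlic: Garlic bulb, 56 mm wide and high, lying to the right of the paddle; origin under its centre. Leave it.
- timer: Kitchen timer, 58 mm wide, 52 mm high, standing in front of the tray; origin under its centre. Leave it.
- onion: Brown onion, 69 mm wide, 74 mm high, at the left of the worktop; origin under its centre. Leave it.
- tuna_tin: Flat tin, 86 mm wide, 40 mm high, at the right of the worktop; origin under its centre. Leave it.
Mind the look-alikes: they are no part of the job. What is shaped like the part that bears tin_center but blue, green or turquoise is not meant.

How it is judged:
On the way:
1. the fingers hold the lever down and the flap wide open (over 1.05 rad) while the tin lies still in the tray against the front lip (value of joint flap above 1.05 rad and linear speed of tin below 0.05 m/s and x of tin_center in the frame of dispenser between -0.16 and -0.09 m and y of tin_center in the frame of dispenser between -0.03 and 0.03 m and z of tin_center in the frame of dispenser below 0.08 m and contact force between the fingers and lever above 1 N), for 0.3 s.
At the end, for the whole second after the job is handed in: The flap is shut (under 0.06 rad), and the tin lies still (under 0.02 m/s) in the tray at the front lip (its centre 90 to 160 mm in front of the flap's hinge, within 30 mm of the lane's middle, under 80 mm high) (value of joint flap below 0.06 rad and linear speed of tin below 0.02 m/s and x of tin_center in the frame of dispenser between -0.16 and -0.09 m and y of tin_center in the frame of dispenser between -0.03 and 0.03 m and z of tin_center in the frame of dispenser below 0.08 m); the robot touches nothing.
It fails at once if the flap slams (closes faster than 2 rad/s) (velocity of joint flap below -2 rad/s).
It fails at once if the robot touches the tin, or the tin is lifted (contact force between any of the arm, the fingers and tin above 0.5 N or z of tin_center in the frame of dispenser above 0.13 m).
It fails at once if the robot touches the flap (contact force between any of the arm, the fingers and flap above 0.5 N).
It fails at once if a thing standing around is pushed away (over 30 mm) (distance of any of honey_jar, garlic, timer, onion, tuna_tin from where it was at the start of the episode above 0.03 m).
It also fails if it takes over 38 s, if anything falls off the work surface, if the arm or the gripper's body presses on something with over 40 N, if the wrist force passes 120 N, or if a joint passes its speed limit or range.

## Robot

A 6-joint arm with a two-finger parallel gripper is mounted at the origin on a cart in front of the work surface, level with it; the furniture and walls round the work are solid. World frame = base frame: x ahead of the robot, y to its left, z up, the work surface at z = 0. Lengths are in m, angles in rad, forces in N, time in s.
With the tool pointing down it reaches from about 0.375 to 0.9 m from the base axis. Payload 3.1 kg.
Tool frame: the origin (TCP) lies on the centre line of the jaws, within the pads' length; the fingertips stand 8 mm ahead of it and the grasp point (between the pads) lies 11 mm behind it (robot.tip_extent is the distance from the TCP to the fingertips, in m); y points along the fingers, z is the direction in which the jaws open and shut, and the axes are right-handed (so a half turn about y gives the same grasp; the last joint's range is limited). The gripper opens to 87 mm and grips with 3 to 60 N. Pads are 19 mm wide; open, the fingers measure 117 mm over their backs; the gripper's body (75 mm by 190 mm) begins 51 mm behind the grasp point.
Start: joints at [-1.399, 0.527, 1.433, -0, 1.181, -0.178], TCP at [0.214, -0.587, 0.231] pointing down, gripper open.
Joint ranges: [-3.08, 3.08], [-0.75, 2.2], [0.22, 2.44], [-1.43, 4.57], [0, 2.65], [-2.85, 2.85]. Speed limits (rad/s): [2.79, 2.79, 3.14, 3.14, 3.14, 3.14].

## Interface

Orientations are given as a unit quaternion [x, y, z, w].
In Python, from rig import robot gives the robot as it stands.
- The arm moves only by the shell command python3 -m crank 'ROWS' [FORCE]. ROWS is JSON, a list that holds one entry, the list of rows, each a list of 7 numbers: the turn, a rotation vector about the tool's x, y, z in degrees, then the shift along the tool's x, y, z in m, then the opening in per cent of the stroke, from 0 (shut) to 100 (fully open). In form: [[[ax, ay, az, dx, dy, dz, gripper], ...]]. A call has exactly 5 rows; each row shifts and turns the commanded pose from where the row before left it, along the tool's axes as they then stand; what a row does not reach is not made up. A row lasts 1/8 s, in which the tool goes at most 62.5 mm and 10.7 degrees, less where a joint would pass 70% of its speed; a pose out of reach is approached as far as the arm can. A call with a gripper value outside its range is refused whole. The fingers move at their own pace and stop on an object; FORCE is the grip in N (left out, the last holds). Time passes only in rows, so rows that do not move let the fingers close, or fill a call up. It gives the time, the measured TCP pose, the force and the opening at its end, in the units of the state.
- robot.get_obs(): the state, without advancing time (a new reading comes with each control period).
- robot.camera(name): name is "side" or "top" or "wrist"; returns a dict with "img" (400x640x3 uint8, red, green, blue), "K" (3x3 intrinsics, pixels), "R" (3x3) and "t" (3): a world point X has camera coordinates R X + t; the wrist camera has in their place "T_tool_cam" (4x4, takes a point from camera to tool coordinates, whose origin is the TCP and whose axes are the tool frame's). Camera axes: x right, y down, z forward; pixel columns grow to the right and rows downward; lengths in m; the calibration is good to about 2 mm. A picture is of the moment at which its call begins: read the wrist's pose just before it. There is no depth.
- robot.hand_in(): hands the job in, once; it reports no verdict.
Trained networks look in a picture, given as the dict that the camera call returned (one of the last four; its "shot" number tells which), for a name from the list of things; names that differ only in an ending like _2 or _b are one class to them, and where a whole thing is asked for, a point or a joint stands for the part that bears it (a point fixed in the world has none). Each returns a list of dicts, best first, with "conf" (0 to 1); they miss things now and then, are a little off and sometimes report something else, mostly with a low value. They report only what shows in the picture. A call takes as long as a camera call. They do not tell look-alikes from the thing itself.
- robot.spot_in(picture, thing): "at" ([row, column] in pixels, amid what is visible of it).
The state is a dict: "time": time; "q": joint angles; "joint_velocities": joint speeds; "joint_torque": joint torques, N m; "position": TCP position; "tool_rot": TCP orientation; "ft_force": force on the tool from outside, world axes, zero at the start; "moment": the same for the moment, N m; "grip_width": finger opening in m.
Only numpy, scipy, OpenCV 4.12 (cv2) and the standard library are available. Lean on these libraries where they do the work, as an engineer would, in place of code of your own. Each camera call takes 0.05 s, during which the arm holds its last target.

## Working session

There is one attempt and no reset: what is moved stays moved. The work goes in short steps, Python scripts to look and compute and a shell command to move; the robot and the scene stay as the last step left them, time stands still between calls to the robot, and variables do not carry over. Pictures are saved under pics/ and viewed, and the job is handed in when it is done.

```bash
ls; mkdir -p pics
cat > h.py <<'E'
import numpy as np, cv2
from rig import robot
from scipy.spatial.transform import Rotation as Rn
def save(p,n): cv2.imwrite('pics/'+n+'.png',cv2.cvtColor(p['img'],cv2.COLOR_RGB2BGR))
def ray(p,rc):
    d=np.linalg.inv(p['K'])@np.array([rc[1],rc[0],1.0]); R=np.array(p['R']);t=np.array(p['t'])
    return -R.T@t, R.T@d
def onz(p,rc,z):
    o,d=ray(p,rc); return o+d*(z-o[2])/d[2]
def proj(p,X):
    c=np.array(p['R'])@np.array(X)+np.array(p['t']); u=np.array(p['K'])@c; return u[1]/u[2],u[0]/u[2]
E
python3 - <<'E'
from h import *
print(robot.get_obs())
for n in('top','side'):
    p=robot.camera(n); save(p,n+'0'); print(n,-np.array(p['R']).T@p['t'])
    for th in['dispenser','flap','lever','paddle','tin_center','honey_jar','garlic','timer','onion','tuna_tin']:
        print(th,[(np.round(d['at']).tolist(),round(d['conf'],2)) for d in robot.spot_in(p,th)[:3]])
E
```

```text
pics
{'time': 0.0, 'q': array([-1.39947596e+00,  5.28484896e-01,  1.43390567e+00, -1.17735261e-05,
        1.18138792e+00, -1.78523579e-01]), 'joint_velocities': array([-0.00024044, -0.00066783, -0.00064068, -0.0006113 , -0.00056456,
        0.00025289]), 'joint_torque': array([-5.04858945e-04, -4.40038562e+01, -1.76590991e+01,  6.32867217e-02,
        5.82444726e-02, -1.65026454e-04]), 'position': array([ 0.21410595, -0.58641905,  0.22955904]), 'tool_rot': array([-0.12306127,  0.69708854, -0.69554291,  0.12305913]), 'ft_force': array([0.01798023, 0.11522378, 0.17385353]), 'moment': array([ 0.00749494,  0.00530362, -0.02306354]), 'grip_width': 0.08710157153602459}
top [-0.14893871  0.12919512  1.51774345]
dispenser [([200.0, 285.0], 0.92)]
flap [([179.0, 281.0], 0.87)]
lever [([198.0, 324.0], 0.66)]
paddle [([255.0, 266.0], 0.51)]
tin_center [([152.0, 333.0], 0.93), ([162.0, 288.0], 0.67)]
honey_jar [([235.0, 246.0], 0.72)]
garlic []
timer [([256.0, 267.0], 0.78)]
onion [([286.0, 193.0], 0.56)]
tuna_tin [([204.0, 464.0], 0.88), ([237.0, 246.0], 0.25)]
side [-0.14452251  1.00819657  1.40998003]
dispenser [([229.0, 282.0], 0.77)]
flap [([225.0, 272.0], 0.89)]
lever [([213.0, 320.0], 0.56)]
paddle [([214.0, 318.0], 0.62)]
tin_center [([182.0, 354.0], 0.68), ([212.0, 268.0], 0.48)]
honey_jar [([281.0, 286.0], 0.72), ([223.0, 273.0], 0.6)]
garlic [([227.0, 340.0], 0.7)]
timer [([282.0, 305.0], 0.74)]
onion []
tuna_tin [([170.0, 386.0], 0.51)]
```

View pics/top0.png

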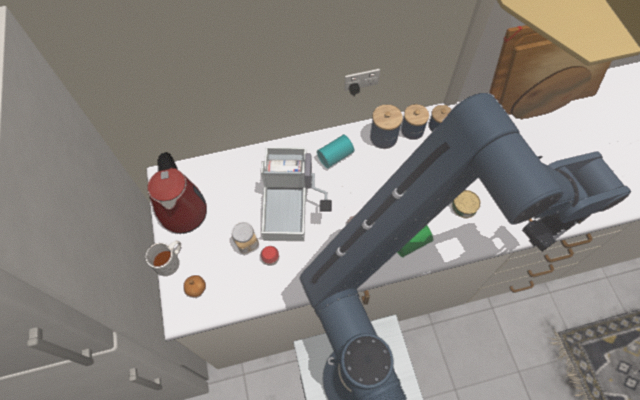

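View pics/side0.png

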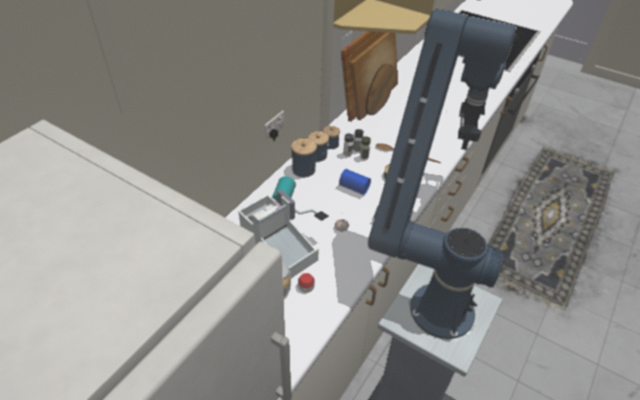

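Run:
```python
import cv2
for n,(r0,r1,c0,c1) in dict(top0=(130,290,220,380),side0=(150,310,230,390)).items():
    a=cv2.imread(f'pics/{n}.png')[r0:r1,c0:c1]; cv2.imwrite(f'pics/{n}c.png',cv2.resize(a,(600,600),interpolation=cv2.INTER_CUBIC))
```

```text
(no output)
```

View pics/top0c.png

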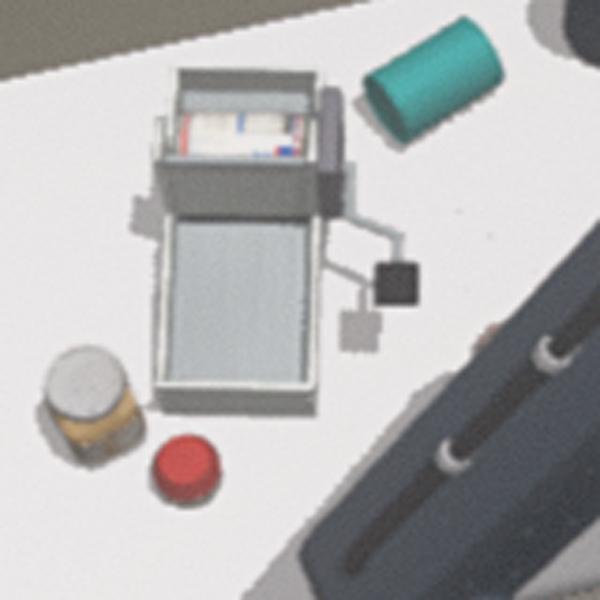

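View pics/side0c.png

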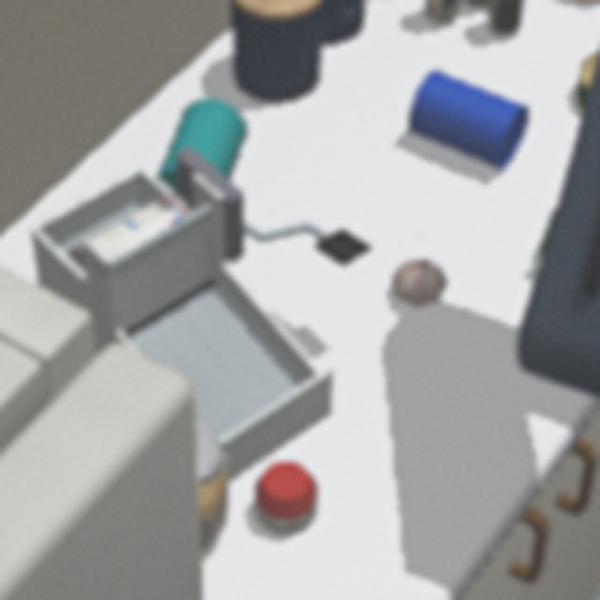

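Top view: the dispenser is at about (row 195, col 285) with the wanted white-label tin in its store at (165, 284). The black paddle is at (206, 326) and the garlic at about (220, 350), half hidden by the arm. The tin look-alikes are the turquoise one at (152, 335), the green one at (240, 413), and the blue one in the side view at (181, 355).

```bash
cat > loc.py <<'E'
from h import *
T=robot.camera('top'); S=robot.camera('side')
def tri(a,b):
    o1,d1=ray(T,a);o2,d2=ray(S,b);d1/=np.linalg.norm(d1);d2/=np.linalg.norm(d2)
    A=np.stack([d1,-d2],1);s=np.linalg.lstsq(A,o2-o1,rcond=None)[0]
    p,q=o1+s[0]*d1,o2+s[1]*d2; return (p+q)/2,np.linalg.norm(p-q)
ct=lambda x,y:(130+y/3.75-.4,220+x/3.75-.4)
cs=lambda x,y:(150+y/3.75-.4,230+x/3.75-.4)
E
python3 - <<'E'
from loc import *
np.set_printoptions(precision=4,suppress=True)
print('paddle tri',tri(ct(397,283),cs(344,246)), 'z133',onz(T,ct(397,283),.133), onz(S,cs(344,246),.133))
print('lip R',tri(ct(316,386),cs(331,375)),onz(T,ct(316,386),.068),onz(S,cs(331,375),.068))
print('lip L',onz(T,ct(157,388),.068))
print('store back',onz(T,ct(178,70),.115),onz(T,ct(318,70),.115))
print('garlic',onz(S,cs(418,283),.028)); print('timer',onz(T,ct(188,465),.045)); print('honey',onz(T,ct(87,382),.11))
# fit dispenser pose from lip corners + paddle
from scipy.optimize import least_squares
pts=[((-.163,-.067,.068),'T',ct(316,388)),((-.163,.067,.068),'T',ct(157,388)),((-.163,-.067,.068),'S',cs(331,375)),
((-.1,-.135,.133),'T',ct(397,283)),((-.1,-.135,.133),'S',cs(344,246)),((.114,-.067,.115),'T',ct(318,70)),((.114,.067,.115),'T',ct(178,70))]
def f(v,w=False):
    c,s=np.cos(v[2]),np.sin(v[2]);r=[]
    for X,cam,rc in pts:
        W=[v[0]+c*X[0]-s*X[1],v[1]+s*X[0]+c*X[1],X[2]]
        r+=list(np.array(proj(T if cam=='T' else S,W))-rc)
    return np.array(r)
for loss in('linear','soft_l1'):
    o=least_squares(f,[.6,0,0],loss=loss); print(o.x,f(o.x).reshape(-1,2).round(1).tolist())
E
```

```text
paddle tri (array([ 0.4918, -0.0279,  0.1324]), np.float64(0.0035916503277431716)) z133 [ 0.4935 -0.0278  0.133 ] [ 0.4895 -0.0268  0.133 ]
lip R (array([0.4516, 0.0532, 0.0541]), np.float64(0.005400475440890764)) [0.4488 0.054  0.068 ] [0.4426 0.0636 0.068 ]
lip L [0.4807 0.1826 0.068 ]
store back [0.7517 0.1044 0.115 ] [ 0.7202 -0.0148  0.115 ]
garlic [ 0.4539 -0.1113  0.028 ]
timer [0.4165 0.172  0.045 ]
honey [0.482  0.2351 0.11  ]
[ 0.6229  0.0762 -0.2697] [[-0.2, -0.3], [-0.8, -0.7], [-2.3, 0.1], [0.9, 0.1], [-0.2, -0.2], [1.1, 1.5], [0.7, -1.7]]
[ 0.6231  0.0763 -0.2655] [[-0.3, -0.1], [-0.7, -0.5], [-2.4, 0.1], [0.7, 0.2], [-0.4, -0.3], [0.9, 1.4], [0.7, -1.9]]
```

Run:
```python
from h import *
np.set_printoptions(precision=4,suppress=True)
o=robot.get_obs(); print(Rn.from_quat(o['tool_rot']).as_matrix(),o['position'],o['time'],robot.tip_extent)
w=robot.camera('wrist'); print(w['T_tool_cam']); save(w,'w0')
```

```text
[[-0.9394 -0.      0.3427]
 [-0.3427 -0.     -0.9394]
 [ 0.     -1.      0.    ]] [ 0.2142 -0.5871  0.2306] 1.2 0.008
[[ 0.0001  0.9708  0.2401 -0.0657]
 [-0.0003 -0.2401  0.9708 -0.1556]
 [ 1.     -0.0001  0.0002 -0.0003]
 [ 0.      0.      0.      1.    ]]
```

View pics/w0.png

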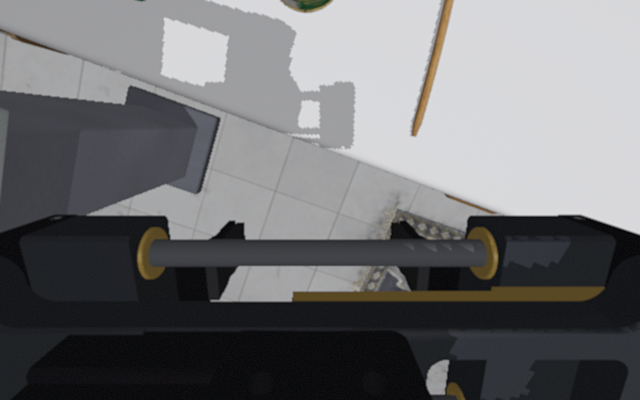

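The rig fit gives the dispenser at (0.623, 0.076) with yaw -0.265. The paddle it predicts at (0.491, -0.028, 0.133) matches the triangulated one. The wrist view shows only floor and gripper. I'll turn the jaws along the dispenser's y, close them, then travel.

```bash
python3 -m crank '[[[0,8.8,0,0,0,0,0],[0,8.8,0,0,0,-0.02,0],[0,8.8,0,0,0,-0.04,0],[0,8.8,0,0,0,-0.05,0],[0,0,0,-0.01,0,-0.05,0]]]' 20
python3 - <<'E'
from h import *
o=robot.get_obs();R=Rn.from_quat(o['tool_rot']).as_matrix();print(R.round(3),o['position'],o['q'])
print(R.T@(np.array([.491,-.028,.20])-o['position']))
E
```

```text
time: 1.88
position: [0.2364, -0.4307, 0.2305]
tool_rot: [0.094, 0.701, -0.701, -0.094]
ft_force: [1.0, -0.7, 0.5]
grip_width: 0.0453
[[-0.964 -0.    -0.264]
 [ 0.264  0.    -0.964]
 [ 0.    -1.    -0.   ]] [ 0.23638418 -0.43073826  0.23054458] [-1.29677395e+00  3.48751000e-01  1.76040366e+00  1.72910345e-05
  1.03274686e+00  5.41615584e-01]
[-0.13906605  0.0306483  -0.45572098]
```

```bash
python3 -m crank '[[[0,0,0,-0.018,0,-0.05,0],[0,0,0,-0.018,0,-0.05,0],[0,0,0,-0.018,0,-0.05,0],[0,0,0,-0.018,0,-0.05,0],[0,0,0,-0.018,0,-0.05,0]]]'; python3 -m crank '[[[0,0,0,-0.018,0,-0.05,0],[0,0,0,-0.015,0,-0.05,0],[0,0,0,-0.01,0,-0.05,0],[0,0,0,-0.006,0,-0.035,0],[0,0,0,0,0,-0.02,0]]]'
python3 - <<'E'
from h import *
for n in('top','side','wrist'):
    o=robot.get_obs();R=Rn.from_quat(o['tool_rot']).as_matrix()
    p=robot.camera(n); save(p,n+'1')
    print(n,[(np.round(d['at']).tolist(),round(d['conf'],2)) for d in robot.spot_in(p,'paddle')[:2]])
    if n!='wrist':
        print('tip proj',proj(p,o['position']+R[:,1]*.008))
    else:
        Tc=np.linalg.inv(p['T_tool_cam']); c=Tc@np.array([0,.008,0,1]); u=p['K']@c[:3]; print('tip',u[1]/u[2],u[0]/u[2])
        X=R.T@(np.array([.491,-.028,.133])-o['position']); c=Tc@np.r_[X,1]; u=p['K']@c[:3]; print('paddle pred',u[1]/u[2],u[0]/u[2])
print(R.round(3),o['position'],o['time'],o['grip_width'])
print(R.T@(np.array([.491,-.028,.145])-o['position']))
E
```

```text
time: 2.5
position: [0.3901, -0.2132, 0.2309]
tool_rot: [-0.094, -0.701, 0.701, 0.093]
ft_force: [1.2, -0.5, 0.3]
grip_width: 0.0015
time: 3.12
position: [0.4909, -0.0276, 0.2307]
tool_rot: [0.093, 0.701, -0.701, -0.092]
ft_force: [0.2, -0.2, -0.1]
grip_width: 0.0
top []
tip proj (np.float64(192.53189149184803), np.float64(325.42187949296573))
side [([215.0, 321.0], 0.61)]
tip proj (np.float64(196.5632157694972), np.float64(321.9789540986446))
wrist [([174.0, 303.0], 0.57)]
tip 236.80216849214742 318.01318768033053
paddle pred 199.1544778008185 315.77516256796133
[[-0.965 -0.    -0.261]
 [ 0.261 -0.    -0.965]
 [-0.    -1.     0.001]] [ 0.48992379 -0.02951341  0.23058056] 3.325 0.0006427881139351823
[-0.00064113  0.08557971 -0.00178432]
```

View pics/wrist1.png

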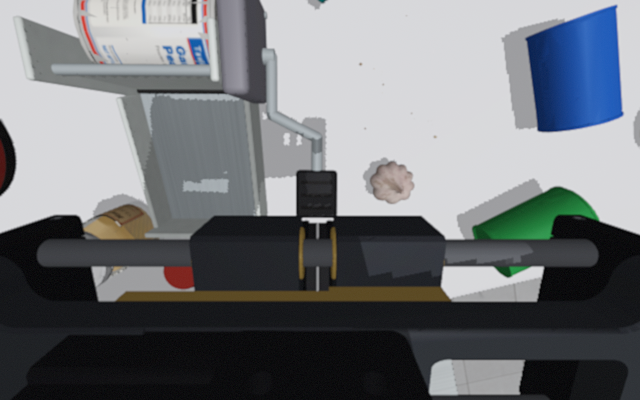

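View pics/side1.png

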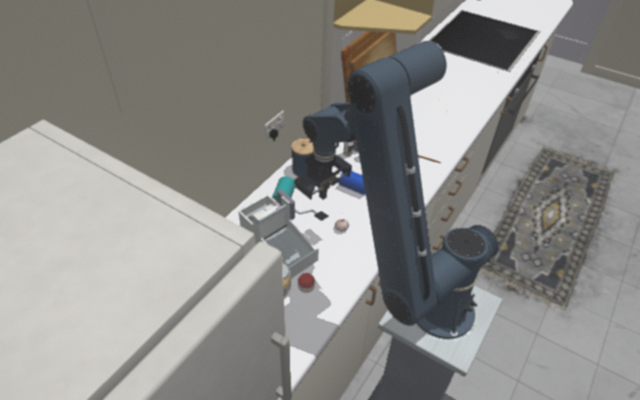

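The wrist view shows the paddle at (195, 317), centred under the closed jaws. The garlic is clear at (182, 391), and the white-label tin in the store at (35, 150). Descending.

```bash
python3 -m crank '[[[0,0,0,0,0.02,-0.001,0],[0,0,0,0,0.02,-0.001,0],[0,0,0,0,0.02,0,0],[0,0,0,0,0.012,0,0],[0,0,0,0,0.003,0,0]]]';python3 -m crank '[[[0,0,0,0,0.004,0,0],[0,0,0,0,0.004,0,0],[0,0,0,0,0.004,0,0],[0,0,0,0,0.004,0,0],[0,0,0,0,0.004,0,0]]]'
python3 - <<'E'
from h import *
for n in('side','wrist'):
    p=robot.camera(n); save(p,n+'2')
cv2.imwrite('pics/side2c.png',cv2.resize(cv2.imread('pics/side2.png')[150:310,230:390],(600,600)))
print(robot.get_obs()['position'],robot.get_obs()['ft_force'])
E
```

```text
time: 4.05
position: [0.4902, -0.028, 0.155]
tool_rot: [0.093, 0.701, -0.701, -0.094]
ft_force: [0.5, 0.4, 0.1]
grip_width: 0.0004
time: 4.68
position: [0.49, -0.0272, 0.1354]
tool_rot: [0.093, 0.701, -0.701, -0.094]
ft_force: [-1.5, 0.5, 3.4]
grip_width: 0.0005
[ 0.49030933 -0.02732908  0.13510329] [0.65878675 0.74031281 0.47219043]
```

View pics/wrist2.png

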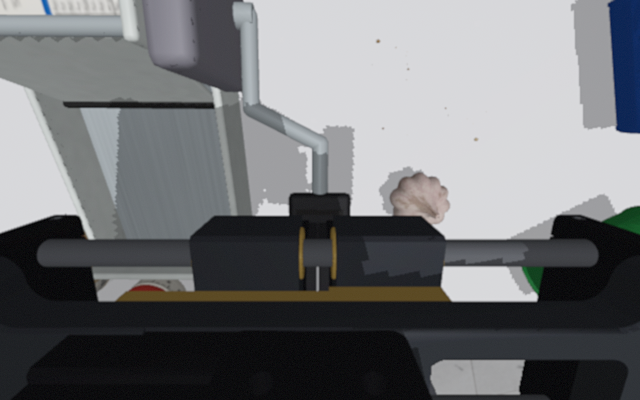

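View pics/side2c.png

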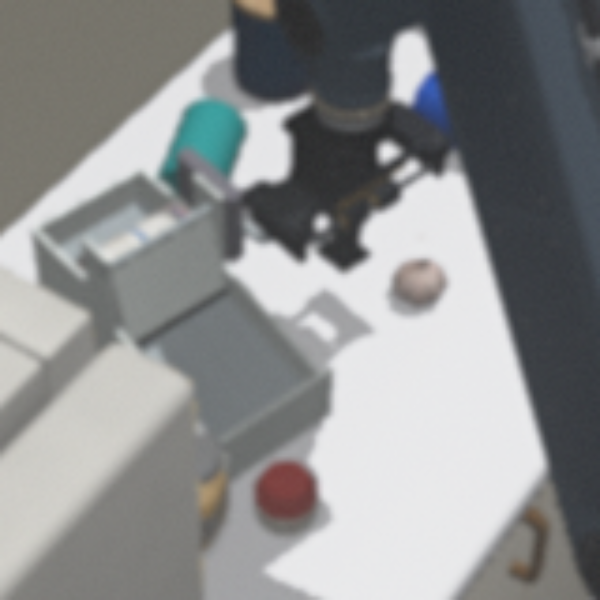

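The tips are over the paddle at wrist (200, 318), at about contact height, and the body is clear of the gear case. Pressing on.

```bash
python3 -m crank '[[[0,0,0,0,0.004,0,0],[0,0,0,0,0.004,0,0],[0,0,0,0,0.004,0,0],[0,0,0,0,0.004,0,0],[0,0,0,0,0.004,0,0]]]'
python3 - <<'E'
from h import *
p=robot.camera('wrist'); save(p,'wrist3')
p=robot.camera('side'); save(p,'side3')
cv2.imwrite('pics/side3c.png',cv2.resize(cv2.imread('pics/side3.png')[150:310,230:390],(600,600)))
for i in range(3): robot.camera('side');o=robot.get_obs(); print(o['position'],o['ft_force'])
E
```

```text
time: 5.4
position: [0.49, -0.0273, 0.1152]
tool_rot: [0.093, 0.701, -0.701, -0.094]
ft_force: [-3.9, 1.3, 4.3]
grip_width: 0.0003
[ 0.49183328 -0.02788474  0.11531201] [-0.30648082  1.0037939   0.73865365]
[ 0.49198717 -0.02792515  0.11546889] [-0.01484903  1.18743016  0.0710596 ]
[ 0.4918843  -0.02789915  0.11555666] [ 0.16481378 -1.2895689  -0.96106695]
```

View pics/side3c.png

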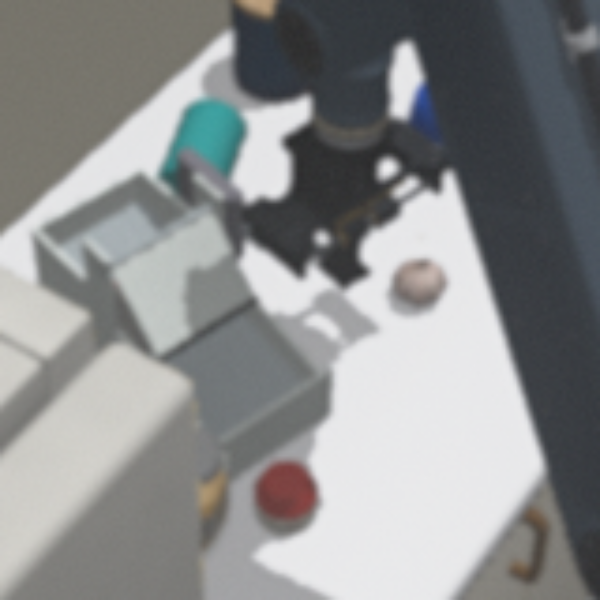

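View pics/wrist3.png

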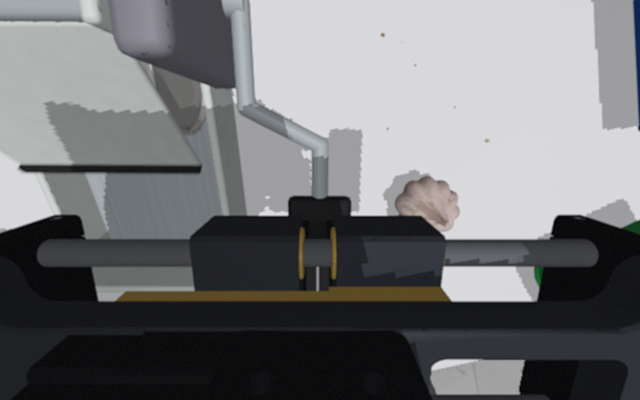

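The flap is opening: its edge is at wrist row 168, and the tin has moved forward inside. I'll press to the stop.

```bash
python3 -m crank '[[[0,0,0,0,0.005,0,0],[0,0,0,0,0.005,0,0],[0,0,0,0,0.005,0,0],[0,0,0,0,0.003,0,0],[0,0,0,0,0.002,0,0]]]';python3 -m crank '[[[0,0,0,0,0.001,0,0],[0,0,0,0,0.001,0,0],[0,0,0,0,0.001,0,0],[0,0,0,0,0,0,0],[0,0,0,0,0,0,0]]]';  python3 - <<'E'
from h import *
p=robot.camera('wrist'); save(p,'wrist4')
p=robot.camera('side'); save(p,'side4')
cv2.imwrite('pics/side4c.png',cv2.resize(cv2.imread('pics/side4.png')[150:310,230:390],(600,600)))
for i in range(3): robot.camera('side');o=robot.get_obs(); print(o['position'],o['ft_force'],o['joint_torque'])
E
```

```text
time: 6.28
position: [0.493, -0.0282, 0.0979]
tool_rot: [-0.095, -0.701, 0.701, 0.091]
ft_force: [-4.3, 0.8, 31.0]
grip_width: 0.0003
time: 6.9
position: [0.4931, -0.0282, 0.0976]
tool_rot: [-0.096, -0.7, 0.701, 0.09]
ft_force: [-6.4, 0.6, 40.7]
grip_width: 0.0006
[ 0.49308327 -0.02820687  0.09757646] [-6.57185323  1.96273789 41.0369951 ] [-4.22838992e-01 -1.83698362e+01 -6.79765329e+00  1.58604495e-01
 -1.81932673e+00 -4.97603731e-03]
[ 0.49308499 -0.02819019  0.09759782] [-6.77949688  1.43390951 41.77115353] [-4.21950314e-01 -1.83705229e+01 -6.79736450e+00  1.58380978e-01
 -1.81915842e+00 -4.94948894e-03]
[ 0.49308228 -0.02819978  0.09756701] [-6.96026763  1.41728264 40.79045281] [-4.24030004e-01 -1.83711219e+01 -6.79733768e+00  1.58414589e-01
 -1.81917451e+00 -4.93346772e-03]
```

View pics/side4c.png

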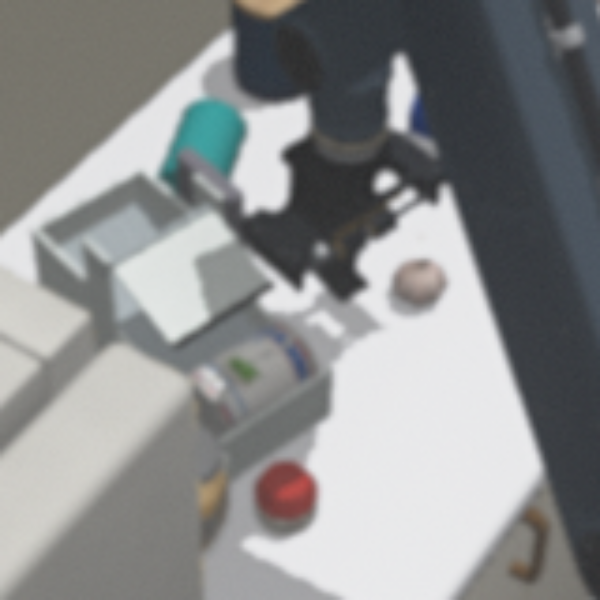

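View pics/wrist4.png

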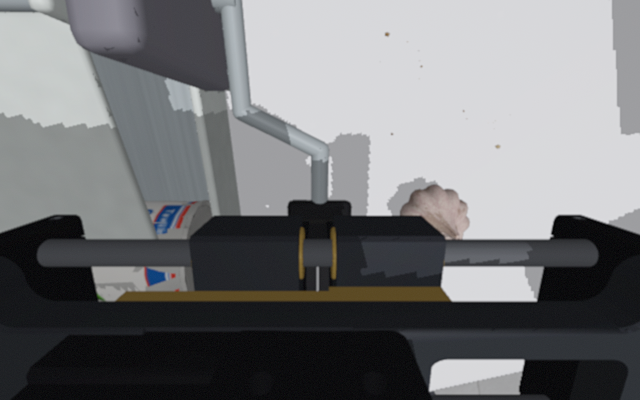

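The tin has rolled to the lip at side-crop (255, 380), the flap is wide open, and the lever is on its stop with 41 N. I'll ease the load a little and hold.

```bash
python3 -m crank '[[[0,0,0,0,-0.001,0,0],[0,0,0,0,-0.001,0,0],[0,0,0,0,0,0,0],[0,0,0,0,0,0,0],[0,0,0,0,0,0,0]]]';python3 - <<'E'
from h import *
a=robot.camera('side'); robot.camera('wrist')
E
python3 -m crank '[[[0,0,0,0,0,0,0],[0,0,0,0,0,0,0],[0,0,0,0,0,0,0],[0,0,0,0,0,0,0],[0,0,0,0,0,0,0]]]';  python3 - <<'E'
from h import *
p=robot.camera('side'); save(p,'side5')
cv2.imwrite('pics/side5c.png',cv2.resize(cv2.imread('pics/side5.png')[150:310,230:390],(600,600)))
a=cv2.imread('pics/side4.png').astype(int)[230:270,275:330];b=cv2.imread('pics/side5.png').astype(int)[230:270,275:330]
print(abs(a-b).mean(),abs(a-b).max())
q=robot.camera('side');c=cv2.cvtColor(q['img'],cv2.COLOR_RGB2BGR).astype(int)[230:270,275:330];print('noise',abs(c-b).mean(),abs(c-b).max())
print(robot.get_obs()['time'])
# tin centre on plane z .059 -> dispenser frame
for d in robot.spot_in(p,'tin_center')[:3]:
    W=onz(p,d['at'],.075); v=W[:2]-[.623,.0763]; cc,s=np.cos(-.265),np.sin(-.265); print(d['at'],d['conf'],cc*v[0]+s*v[1],-s*v[0]+cc*v[1])
E
```

```text
time: 7.78
position: [0.493, -0.0282, 0.098]
tool_rot: [-0.096, -0.701, 0.701, 0.091]
ft_force: [-3.5, 0.9, 26.9]
grip_width: 0.0006
time: 8.5
position: [0.493, -0.0282, 0.0979]
tool_rot: [-0.096, -0.701, 0.701, 0.091]
ft_force: [-3.8, 0.7, 28.1]
grip_width: 0.0002
0.9651515151515152 14
noise 0.9595454545454546 5
8.6
[186.7, 283.3] 0.89 0.1454068050802114 -0.16108012317727244
[249.3, 296.0] 0.7 -0.12576684973157218 0.0005315951800602611
```

View pics/side5c.png

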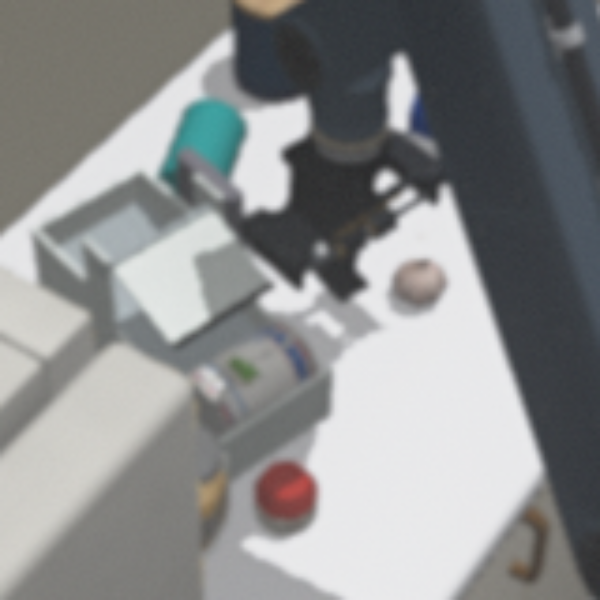

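The tin lies still at dispenser (-0.126, 0.001). Now the slow release at 12 mm/s.

```bash
python3 -m crank '[[[0,0,0,0,-0.0015,0,0],[0,0,0,0,-0.0015,0,0],[0,0,0,0,-0.0015,0,0],[0,0,0,0,-0.0015,0,0],[0,0,0,0,-0.0015,0,0]]]'
python3 -m crank '[[[0,0,0,0,-0.0015,0,0],[0,0,0,0,-0.0015,0,0],[0,0,0,0,-0.0015,0,0],[0,0,0,0,-0.0015,0,0],[0,0,0,0,-0.0015,0,0]]]'
python3 -m crank '[[[0,0,0,0,-0.0015,0,0],[0,0,0,0,-0.0015,0,0],[0,0,0,0,-0.0015,0,0],[0,0,0,0,-0.0015,0,0],[0,0,0,0,-0.0015,0,0]]]'
python3 -m crank '[[[0,0,0,0,-0.0015,0,0],[0,0,0,0,-0.0015,0,0],[0,0,0,0,-0.0015,0,0],[0,0,0,0,-0.0015,0,0],[0,0,0,0,-0.0015,0,0]]]'
python3 - <<'E'
from h import *
p=robot.camera('wrist'); save(p,'wrist6')
E
```

```text
time: 9.28
position: [0.4924, -0.028, 0.103]
tool_rot: [-0.095, -0.701, 0.701, 0.092]
ft_force: [-0.1, 0.5, 6.3]
grip_width: 0.0005
time: 9.9
position: [0.4921, -0.0279, 0.1103]
tool_rot: [-0.095, -0.701, 0.701, 0.092]
ft_force: [-1.0, -0.8, 6.4]
grip_width: 0.0003
time: 10.52
position: [0.4921, -0.0279, 0.1178]
tool_rot: [-0.095, -0.701, 0.701, 0.092]
ft_force: [0.4, 0.5, 4.5]
grip_width: 0.0005
time: 11.15
position: [0.491, -0.0276, 0.1247]
tool_rot: [-0.094, -0.701, 0.701, 0.093]
ft_force: [3.1, -1.0, 4.3]
grip_width: 0.0003
```

View pics/wrist6.png

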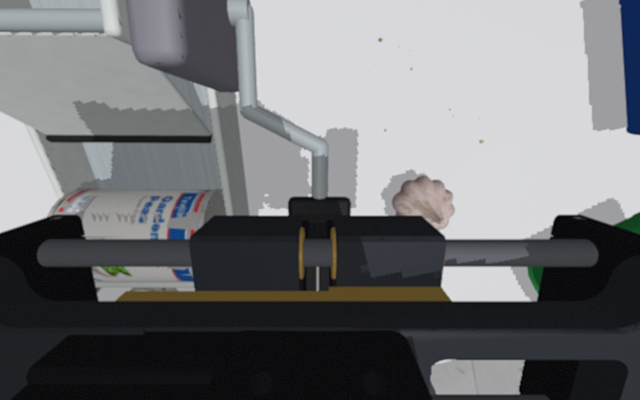

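The flap edge is back at wrist row 138, closing gently, with the tin at (235, 145) still at the lip. Continuing.

```bash
python3 -m crank '[[[0,0,0,0,-0.0015,0,0],[0,0,0,0,-0.0015,0,0],[0,0,0,0,-0.0015,0,0],[0,0,0,0,-0.0015,0,0],[0,0,0,0,-0.0015,0,0]]]'
python3 -m crank '[[[0,0,0,0,-0.0015,0,0],[0,0,0,0,-0.0015,0,0],[0,0,0,0,-0.0015,0,0],[0,0,0,0,-0.0015,0,0],[0,0,0,0,-0.0015,0,0]]]'
python3 -m crank '[[[0,0,0,0,-0.0015,0,0],[0,0,0,0,-0.0015,0,0],[0,0,0,0,-0.0015,0,0],[0,0,0,0,-0.0015,0,0],[0,0,0,0,-0.0015,0,0]]]'
python3 - <<'E'
from h import *
p=robot.camera('wrist'); save(p,'wrist7')
E
```

```text
time: 11.82
position: [0.4904, -0.0274, 0.1321]
tool_rot: [0.093, 0.701, -0.701, -0.093]
ft_force: [2.2, -1.6, 3.1]
grip_width: 0.0005
time: 12.45
position: [0.4904, -0.0274, 0.1396]
tool_rot: [0.093, 0.701, -0.701, -0.093]
ft_force: [1.6, -0.3, 2.6]
grip_width: 0.0004
time: 13.08
position: [0.4891, -0.027, 0.1466]
tool_rot: [0.092, 0.701, -0.701, -0.094]
ft_force: [0.4, -0.3, 0.6]
grip_width: 0.0002
```

View pics/wrist7.png

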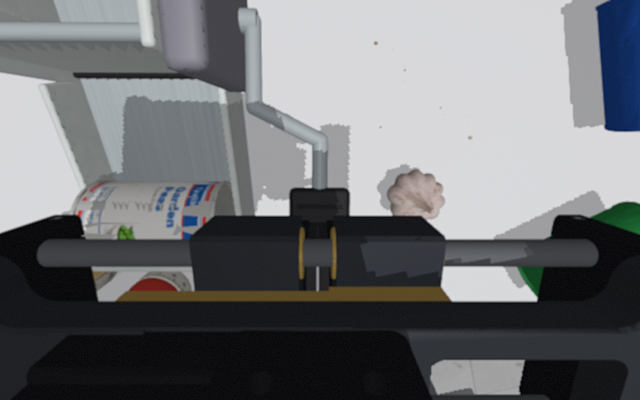

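The flap hangs upright and the force is about zero, so contact is ending. Keep slow for one more call, then retreat.

```bash
python3 -m crank '[[[0,0,0,0,-0.0015,0,0],[0,0,0,0,-0.0015,0,0],[0,0,0,0,-0.0015,0,0],[0,0,0,0,-0.0015,0,0],[0,0,0,0,-0.0015,0,0]]]'
python3 -m crank '[[[0,0,0,0,-0.003,0,0],[0,0,0,0,-0.006,0,0],[0,0,0,0,-0.015,0,0],[0,0,0,0,-0.02,0,0],[0,0,0,0,-0.02,0,0]]]'
python3 -m crank '[[[0,0,0,0,-0.02,0.02,0],[0,0,0,0,-0.01,0.03,0],[0,0,0,0,0,0.03,0],[0,0,0,0,0,0.02,0],[0,0,0,0,0,0,0]]]'
python3 - <<'E'
from h import *
p=robot.camera('wrist'); save(p,'wrist8')
p=robot.camera('side'); save(p,'side8')
cv2.imwrite('pics/side8c.png',cv2.resize(cv2.imread('pics/side8.png')[150:310,230:390],(600,600)))
for d in robot.spot_in(p,'tin_center')[:3]:
    W=onz(p,d['at'],.075); v=W[:2]-[.623,.0763]; cc,s=np.cos(-.265),np.sin(-.265); print(d['at'],d['conf'],cc*v[0]+s*v[1],-s*v[0]+cc*v[1])
E
```

```text
time: 13.75
position: [0.4905, -0.0274, 0.1547]
tool_rot: [0.093, 0.701, -0.701, -0.093]
ft_force: [-0.2, 0.3, -0.7]
grip_width: 0.0005
time: 14.38
position: [0.4905, -0.0274, 0.2195]
tool_rot: [0.093, 0.701, -0.701, -0.093]
ft_force: [0.7, -0.6, 0.2]
grip_width: 0.0007
time: 15.0
position: [0.4643, -0.1249, 0.249]
tool_rot: [-0.094, -0.701, 0.701, 0.094]
ft_force: [-0.5, 0.7, 0.4]
grip_width: 0.0005
[252.1, 296.8] 0.7 -0.1369965766702087 0.006320060765505717
[184.0, 355.2] 0.58 -0.022013556835522544 -0.3835912257202503
[186.2, 282.8] 0.57 0.14883412672854054 -0.16136322207731119
```

View pics/wrist8.png

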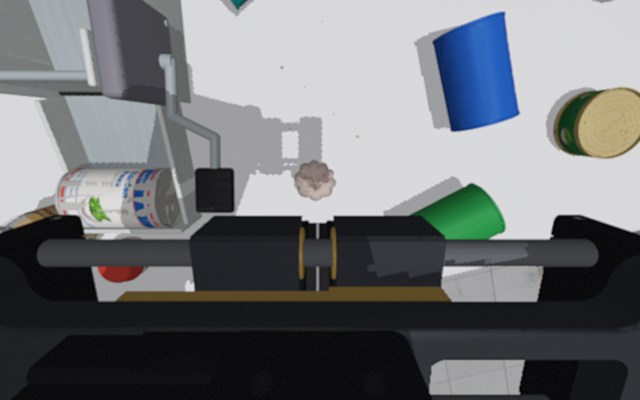

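View pics/side8c.png

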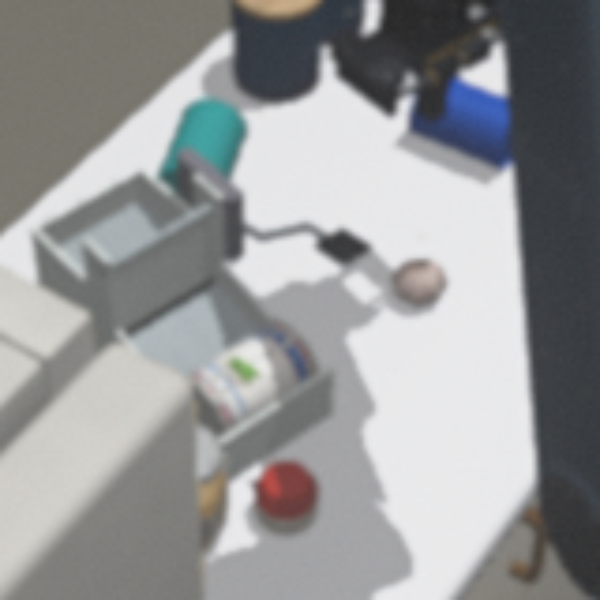

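The flap is shut and the paddle is back at its starting pixel, side-crop (344, 246). The tin is at the lip, the garlic and timer haven't moved, and the arm is clear.

```bash
python3 -c "
from rig import robot
print(robot.hand_in())"
```

```text
the job is handed in; nothing more can be done
None
```

The tin is out and resting against the front lip, the flap is shut, and I handed the job in at about 15 s of the allowed 38 s; no verdict was reported.

- **Press:** I pressed the paddle onto its stop with closed fingertips. The force peaked at about 41 N, and I eased it to 28 N for the hold. Pictures taken about a second and a half apart showed the tin not moving.
- **Release:** I let the lever up at 12 mm/s, taking about 4 s. The upward force fell steadily from about 6 N to zero as the paddle reached the top, so I saw no sign of a slam.
- **Last checks:** The flap hangs shut and the paddle is back at its starting pixel. The garlic and timer look unmoved and the arm is clear; I made no closing check on the honey jar, onion and tuna tin.
- **Readings that disagreed:** The detector put the tin at x -0.126, y 0.001 m with the flap open and x -0.137, y 0.006 m afterwards. Both are well inside the limits. The difference is probably detector error, because the flap hid part of the tin in the first picture. Early in the press the force readings were noisy, near zero, so I relied on the pictures there.

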